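# Bring up the mini PC at the robot-hand bench

## Robot

A 7-joint arm with a two-finger parallel gripper is mounted at the origin on the work surface. World frame = base frame: x ahead of the robot, y to its left, z up, the work surface at z = 0. Lengths are in m, angles in rad, forces in N, time in s.
With the tool pointing down it reaches from about 0.4 to 0.85 m from the base axis. Payload 4.5 kg.
Tool frame: the origin (TCP) lies between the finger pads; the fingertips stand r.tip_reach ahead of it and the grasp point (between the pads) lies 3 mm ahead of it (r.tip_reach is the distance from the TCP to the fingertips, in m); z points along the fingers, y is the line along which they close (so a half turn about z gives the same grasp; the last joint's range is limited). The gripper opens to 88 mm and grips with 3 to 60 N. Pads are 18 mm wide; open, the fingers measure 123 mm over their backs; the gripper's body (75 mm by 187 mm) begins 45 mm behind the grasp point.
Start: joints at [1.335, 0.689, -0.195, 1.565, 0.157, 0.902, -0.215], TCP at [0.167, -0.602, 0.261] pointing down, gripper open.
Joint ranges: [-3.01, 3.01], [-0.46, 2.08], [-1.47, 1.51], [0.13, 2.56], [-1, 4.14], [0.04, 2.09], [-2.66, 2.66]. Speed limits (rad/s): [2.57, 2.57, 3.14, 3.14, 3.14, 3.14, 3.14].

## Interface

Orientations are given as a unit quaternion [x, y, z, w].
In Python, from plant import r gives the robot as it stands.
- The arm moves only by the tool step_arm, never from a script. Its argument "motion" is a list of rows, each an object with "dp": the shift along the tool's x, y, z in mm, a list of three; "twist": the turn, a rotation vector about the tool's x, y, z in rad, a list of three; "hand": the opening, from -1 (shut) to 1 (fully open). In form: [{"dp": [dx, dy, dz], "twist": [rx, ry, rz], "hand": hand}, ...]. A call has 1 to 5 rows; each row is the pose to reach, as a shift and turn from the pose commanded when the call began, along the tool's axes at that moment; what a row does not reach only later rows make up. A row lasts 1/8 s, in which the tool goes at most 62.5 mm and 10.7 degrees, less where a joint would pass 70% of its speed; a pose out of reach is approached as far as the arm can. A call with a gripper value outside its range is refused whole. The fingers move at their own pace and stop on an object; "force" is the grip in N (left out, the last holds). Time passes only in rows, so rows that repeat a pose let the fingers close. It gives the time, the measured TCP pose, the force, the opening and the grip force at its end, in the units of the state.
- r.get_state(): the state, without advancing time (a new reading comes with each control period).
- r.snapshot(name): name is "scene" or "top" or "wrist"; returns a dict with "pixels" (400x640x3 uint8, red, green, blue), "depth" (400x640 float32, m along the optical axis (not along the pixel's ray), 0 where there is no reading), "fx", "fy", "cx", "cy" (pixels), "xyz" and "orientation" of the camera in the world; the wrist camera has in their place "mount" (4x4, takes a point from camera to tool coordinates, whose origin is the TCP and whose axes are the flange's). Camera axes: x right, y down, z forward; pixel columns grow to the right and rows downward; lengths in m; the calibration is good to about 2 mm. The wrist camera is an equidistant fisheye: a pixel r from the principal point sees the ray r / f radians off the axis. A picture is of the moment at which its call begins: read the wrist's pose just before it.
- r.finish_job(): hands the job in; it is judged then, once.
Trained networks look in the newest picture that a camera, given by its name, has taken for a name from the list of things; names that differ only in an ending like _2 or _b are one class to them, and where a whole thing is asked for, a point or a joint stands for the part that bears it (a point fixed in the world has none). Each returns a list of dicts, best first, with "score" (0 to 1); they miss things now and then, are a little off and sometimes report something else, mostly with a low value. They report only what shows in the picture. A call takes as long as a camera call. They do not tell look-alikes from the thing itself.
- r.search_frame(camera, thing): "at" ([x, y, z] in m, in the coordinates of the camera as it stood for that picture, good to about 4 mm: the middle of the surface that is visible of it).
The state is a dict: "clock": time; "q": joint angles; "qd": joint speeds; "joint_torque": joint torques, N m; "tool_pos": TCP position; "eef_rot": TCP orientation; "contact_force": force on the tool from outside, world axes, zero at the start; "moment": the same for the moment, N m; "opening": opening from 0.0 (shut) to 1.0 (fully open); "finger_force": force on a finger pad.
Only numpy, scipy, OpenCV 4.12 (cv2) and the standard library are available. Lean on these libraries where they do the work, as an engineer would, in place of code of your own. Each camera call takes 0.05 s, during which the arm holds its last target. There are 200 camera calls.

## Task

Bring up the mini PC by pressing only: first switch on the power strip at its big master rocker, then switch on the rocker of the socket that carries the large block adaptor, and last press the power button on top of the mini PC right down and let it spring back. Leave the other two socket rockers off. Pick nothing up, do not shove the mini PC, and do not disturb the tools and parts lying about.

Things in the scene. Friction and masses are not known exactly. Their poses are not given: they have to be found in the camera images.
- power_strip: white power strip screwed to the bench, 96 (x) x 340 (y) x 40 mm high; origin under its centre, z up, +y towards its master-rocker end. Three sockets in a row 22 mm on the +x (far) side of its centre line; four grey rockers, all off at first, 30 mm on the -x (robot's) side, each socket's own straight in front of it. A rocker is a V of two wings, near (-x) and far, pivoting at the valley
- master_rocker (a joint): master rocker, the largest, 30 (x) x 22 (y) mm, at the strip's +y end with no socket behind it. 0 = off: near wing stands up, far wing level. 0.4 rad = on: near wing pressed level, far wing up. About 4 N on the near wing moves it; it stays where it is left, with no snap, so press it right down: the level wing stops hard 3.5 mm above the strip's top. Pressing a raised far wing turns it off
- master_rocker_press (a point): point on top of the master rocker's raised near wing, 10 mm out (-x) from the valley; 47.4 mm above the bench when off, 43.5 mm when on. To switch on, press straight down here or up to 5 mm farther to -x, so that the finger does not bear on the far wing
- rocker_1 (a joint): rocker of socket 1 (next to the master), 26 (x) x 16 (y) mm with wings 13 mm long, built and working like the master: 0 = off, near wing up; 0.4 rad = on, near wing level; about 3 N to move it
- rocker_1_press (a point): point on top of the raised near wing of rocker 1, 10 mm out (-x) from the valley; 47.4 mm above the bench when off, 43.5 mm when on
- socket_1 (a point): centre of socket 1 (next to the master) on the strip's top face, 40 mm above the bench, 52 mm behind its rocker's pivot; sockets are 80 mm apart
- rocker_2 (a joint): rocker of socket 2 (the middle one), 26 (x) x 16 (y) mm with wings 13 mm long, built and working like the master: 0 = off, near wing up; 0.4 rad = on, near wing level; about 3 N to move it
- rocker_2_press (a point): point on top of the raised near wing of rocker 2, 10 mm out (-x) from the valley; 47.4 mm above the bench when off, 43.5 mm when on
- socket_2 (a point): centre of socket 2 (the middle one) on the strip's top face, 40 mm above the bench, 52 mm behind its rocker's pivot; sockets are 80 mm apart
- rocker_3 (a joint): rocker of socket 3 (at the strip's -y end), 26 (x) x 16 (y) mm with wings 13 mm long, built and working like the master: 0 = off, near wing up; 0.4 rad = on, near wing level; about 3 N to move it
- rocker_3_press (a point): point on top of the raised near wing of rocker 3, 10 mm out (-x) from the valley; 47.4 mm above the bench when off, 43.5 mm when on
- socket_3 (a point): centre of socket 3 (at the strip's -y end) on the strip's top face, 40 mm above the bench, 52 mm behind its rocker's pivot; sockets are 80 mm apart
- block_adaptor: the large block adaptor, a plain black box 46 (x) x 62 (y) x 44 mm high, plugged into one of the three sockets (which one differs from run to run), fixed; origin at the centre of its underside, on the socket. The other two sockets carry a small square black charger, 30 x 30 x 34 mm high with two slots on top, and a round black plug, 39 mm across and 36 mm high
- mini_pc: mini PC, a flat aluminium box with a black top, 117 (x) x 112 (y) x 51 mm high, 0.5 to 1 kg, loose on rubber feet; origin under its centre, z up, its front looks to its -x
- power_button (a joint): round aluminium power button on the mini PC's top, 18 mm across, standing 5 mm above the top when up. 0 = up, 0.003 m = fully pressed (down); springs back by itself; about 1.3 N to start, 4 N when fully down, then it stops hard
- power_button_top (a point): centre of the button's top face, 56 mm above the bench when up; 38 mm towards the front (-x) and 36 mm to the right (-y) of the mini PC's centre
- screwdriver: bystander: screwdriver lying behind the mini PC, 160 mm long
- parts_box: bystander: clear parts box behind the strip, 67 x 97 x 28 mm, origin under its centre
- servo: bystander: black servo motor standing behind the strip, 20 x 55 x 45 mm, origin under its centre
- printed_finger: bystander: green printed finger lying in front of the strip, 100 mm long, 18 mm high, origin under its middle
- mouse: bystander: black computer mouse in front of the mini PC, 105 x 60 x 31 mm, origin under its centre
- threadlocker: bystander: small white bottle standing right of the mini PC, 28 mm across, 75 mm high, origin under its centre
- hex_wrench: bystander: small steel wrench lying in front of the strip's left end, 110 mm long
Things that resemble listed ones, but are neither listed nor needed, are in the scene too. There is more than one size of the mini_pc; the one meant has the size given above.

How it is judged:
On the way, in this order (a step that is already met when the one before it is completed fails the run):
1. the strip's master rocker is switched on (value of joint master_rocker above 0.28 rad), for 0.2 s.
2. the rocker of the block adaptor's socket is switched on, the master still on (value of joint master_rocker above 0.28 rad and ((horizontal distance between block_adaptor and socket_1 below 0.02 m and value of joint rocker_1 above 0.28 rad) or (horizontal distance between block_adaptor and socket_2 below 0.02 m and value of joint rocker_2 above 0.28 rad) or (horizontal distance between block_adaptor and socket_3 below 0.02 m and value of joint rocker_3 above 0.28 rad))), for 0.2 s.
3. the mini PC's power button is pressed down (more than 2 of its 3 mm), both rockers on (all of step 2 and value of joint power_button above 0.002 m), for 0.05 s.
At the end, for the whole second after the job is handed in: Master rocker and the block adaptor's socket rocker on (over 0.28 of 0.4 rad), the other two off (under 0.07 rad), the power button up again (under 0.8 mm), the mini PC at rest within 15 mm of where it stood, every bystander within 30 mm of where it lay (value of joint master_rocker above 0.28 rad and ((horizontal distance between block_adaptor and socket_1 below 0.02 m and value of joint rocker_1 above 0.28 rad and value of joint each of rocker_2, rocker_3 below 0.07 rad) or (horizontal distance between block_adaptor and socket_2 below 0.02 m and value of joint rocker_2 above 0.28 rad and value of joint each of rocker_1, rocker_3 below 0.07 rad) or (horizontal distance between block_adaptor and socket_3 below 0.02 m and value of joint rocker_3 above 0.28 rad and value of joint each of rocker_1, rocker_2 below 0.07 rad)) and value of joint power_button below 0.0008 m and distance of mini_pc from where it was at the start of the episode below 0.015 m and linear speed of mini_pc below 0.02 m/s and distance of each of screwdriver, parts_box, servo, printed_finger, mouse, threadlocker, hex_wrench from where it was at the start of the episode below 0.03 m); the robot touches nothing.
It fails at once if a socket rocker other than the block adaptor's is switched on ((not (horizontal distance between block_adaptor and socket_1 below 0.02 m) and value of joint rocker_1 above 0.2 rad) or (not (horizontal distance between block_adaptor and socket_2 below 0.02 m) and value of joint rocker_2 above 0.2 rad) or (not (horizontal distance between block_adaptor and socket_3 below 0.02 m) and value of joint rocker_3 above 0.2 rad)).
It fails at once if the adaptor's socket rocker is switched on while the master is off (value of joint master_rocker below 0.2 rad and value of joint any of rocker_1, rocker_2, rocker_3 above 0.2 rad).
It fails at once if the power button is pressed before both rockers are on (value of joint power_button above 0.002 m and not (value of joint master_rocker above 0.2 rad and ((horizontal distance between block_adaptor and socket_1 below 0.02 m and value of joint rocker_1 above 0.2 rad) or (horizontal distance between block_adaptor and socket_2 below 0.02 m and value of joint rocker_2 above 0.2 rad) or (horizontal distance between block_adaptor and socket_3 below 0.02 m and value of joint rocker_3 above 0.2 rad)))).
It fails at once if the mini PC is lifted, tipped or shoved more than 15 mm (distance of mini_pc from where it was at the start of the episode above 0.015 m or angle between mini_pc's own z axis and vertical above 0.1 rad or height (world z) of mini_pc above 0.008 m).
It fails at once if a bystander is picked up, or moved more than 30 mm (distance of any of screwdriver, parts_box, servo, printed_finger, mouse, threadlocker, hex_wrench from where it was at the start of the episode above 0.03 m).
It also fails if it takes over 42 s, if anything falls off the work surface, if the arm or the gripper's body presses on something with over 40 N, if the wrist force passes 120 N, or if a joint passes its speed limit or range.

## Working session

There is one attempt and no reset: what is moved stays moved. The work goes in short steps, Python scripts to look and compute and a tool call to move; the robot and the scene stay as the last step left them, time stands still between calls to the robot, and variables do not carry over. Pictures are saved under pics/ and viewed, at most 10 in all, crops included, and the job is handed in when it is done.

Besides the shell and the picture viewer there is one more tool, called after ">>>" by a JSON object that holds its "api" and its "payload", one argument or row to a line. step_arm: Moves the arm, as the interface text tells. Its arguments: {"type":"object","properties":{"motion":{"type":"array"},"force":{"type":"number"}},"required":["motion"]}

```bash
mkdir -p pics; cat > h.py <<'E'
import numpy as np,cv2
from scipy.spatial.transform import Rotation as R
from plant import r
def snap(n,f=None):
    s=r.snapshot(n)
    if f: cv2.imwrite('pics/'+f,cv2.cvtColor(s['pixels'],cv2.COLOR_RGB2BGR))
    return s
def cloud(s):
    d=s['depth'];v,u=np.indices(d.shape)
    c=np.stack([(u-s['cx'])/s['fx']*d,(v-s['cy'])/s['fy']*d,d],-1)
    return c@R.from_quat(s['orientation']).as_matrix().T+s['xyz']
def w(s,p): return R.from_quat(s['orientation']).as_matrix()@np.array(p)+s['xyz']
E
python3 - <<'E'
from h import *
st=r.get_state();print(st,r.tip_reach)
for n in ('top','scene'):
    s=snap(n,n+'1.png');np.savez(n+'.npz',**s)
    print(n,s['xyz'],s['orientation'],s['fx'])
    for t in ('power_strip','master_rocker_press','rocker_1_press','block_adaptor','mini_pc','power_button_top','mouse','threadlocker'):
        print(t,[(np.round(w(s,o['at']),3).tolist(),round(o['score'],2)) for o in r.search_frame(n,t)[:4]])
E
```

```text
{'clock': 0.0, 'q': array([ 1.33482136,  0.6899381 , -0.19450395,  1.56632675,  0.15731365,
        0.90250291, -0.21509655]), 'qd': array([-2.08143810e-03, -1.03176996e-03,  7.21086978e-04,  5.26961381e-04,
        7.92513971e-04, -8.70249165e-05,  4.74673952e-04]), 'joint_torque': array([ 8.35321534e-04, -5.27569664e+01, -1.26691081e+00, -1.53428721e+01,
       -5.26746805e-02,  6.37643418e-03,  2.23816160e-04]), 'tool_pos': array([ 0.166363  , -0.60184844,  0.25994299]), 'eef_rot': array([ 9.90910261e-01,  1.34521597e-01, -1.94381390e-04, -8.70048656e-04]), 'contact_force': array([0.06770263, 0.25717015, 0.09554282]), 'moment': array([ 0.01419998, -0.0117917 ,  0.03713627]), 'finger_force': 0.0, 'opening': 1.0008881513471641} 0.022
top [ 0.37280062 -0.13558866  1.12342752] [ 0.7060587  -0.70240617  0.06442831 -0.06289419] 390.6388402167168
power_strip [([0.538, 0.092, 0.04], 0.68), ([0.573, -0.46, 0.047], 0.19)]
master_rocker_press []
rocker_1_press [([0.529, 0.125, 0.043], 0.54), ([0.636, -0.398, 0.022], 0.32)]
block_adaptor [([0.564, 0.036, 0.084], 0.96), ([0.663, 0.159, 0.032],
[... 203 characters left out ...]
049, 0.041], 0.3)]
mouse [([0.4, -0.369, 0.027], 0.95), ([0.638, -0.393, 0.022], 0.38)]
threadlocker [([0.514, 0.048, 0.043], 0.65), ([0.574, -0.46, 0.05], 0.46)]
scene [ 1.04710773 -0.53828926  0.89559743] [ 0.85292596  0.40278291 -0.13693408 -0.30254305] 417.32734298592914
power_strip [([0.565, 0.058, 0.036], 0.9)]
master_rocker_press [([0.543, 0.203, 0.04], 0.6)]
rocker_1_press [([0.529, 0.124, 0.048], 0.55)]
block_adaptor [([0.579, 0.029, 0.081], 0.75)]
mini_pc [([0.395, -0.201, 0.068], 0.96), ([0.551, -0.365, 0.048], 0.94), ([0.513, -0.564, 0.039], 0.85)]
power_button_top [([0.429, -0.148, 0.07], 0.62)]
mouse [([0.418, -0.377, 0.027], 0.69)]
threadlocker [([0.592, -0.471, 0.042], 0.65)]
```

View pics/top1.png

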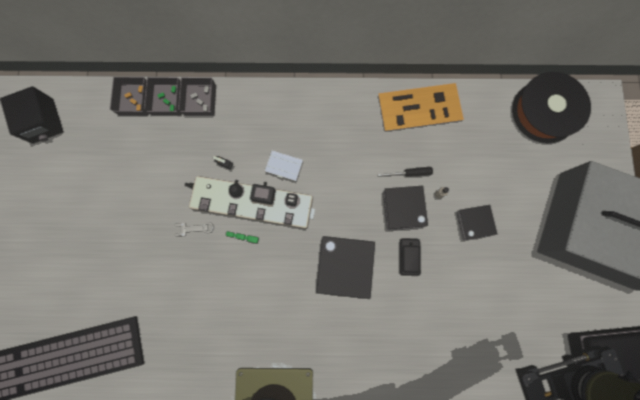

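View pics/scene1.png

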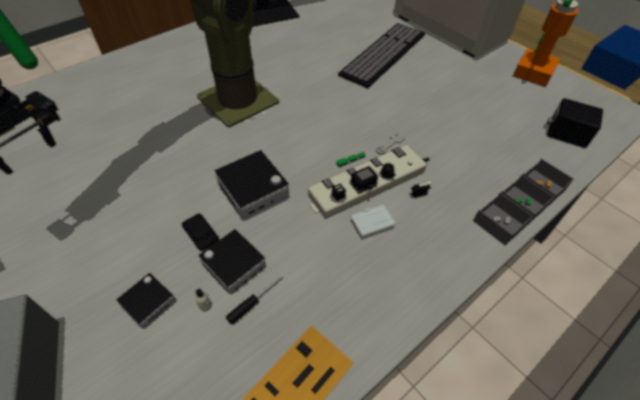

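The top view shows three PC-like boxes at (405,208), (345,267) and (477,222). The one at (405,208) seems right, with its button at (421,219), the mouse in front and the screwdriver behind. The strip has a round plug at (236,190), a large block at (263,193) in the middle socket, and a small charger at (291,200). The master is at the left end, (204,204). Next I'll measure these and make one enlarged crop.

```bash
python3 - <<'E'
from h import *
s=dict(np.load('top.npz'));P=cloud(s)
x,y,z=P[...,0],P[...,1],P[...,2]
def rect(m,name):
    n,l,_,_=cv2.connectedComponentsWithStats(m.astype(np.uint8))
    for i in range(1,n):
        k=l==i
        if k.sum()<80: continue
        pts=(P[k][:,:2]*1000).astype(np.float32)
        v,u=np.nonzero(k)
        print(name,k.sum(),u.mean().round(),v.mean().round(),'z',np.median(z[k]).round(4),cv2.minAreaRect(pts))
reg=(x>.3)&(x<.75)&(y>-.65)&(y<.3)
rect(reg&(z>.034)&(z<.0485)&(y>-.06),'strip')
rect(reg&(z>.03)&(y<-.06),'pc')
rect(reg&(z>.06)&(y>-.06),'plugs')
big=lambda a:cv2.resize(cv2.cvtColor(a,cv2.COLOR_RGB2BGR),None,fx=4,fy=4,interpolation=cv2.INTER_CUBIC)
c=np.vstack([big(s['pixels'][170:235,180:325]),big(s['pixels'][175:245,370:515])])
cv2.imwrite('pics/crop.png',c)
E
```

```text
strip 101 221.0 161.0 z 0.0389 ((667.8367309570312, 165.09234619140625), (49.00388717651367, 19.760913848876953), 68.11991119384766)
strip 2898 241.0 202.0 z 0.0396 ((551.6091918945312, 88.69717407226562), (311.4630126953125, 96.17642974853516), 80.742919921875)
pc 1701 405.0 207.0 z 0.0503 ((498.36395263671875, -265.35565185546875), (138.3697052001953, 333.5810546875), 21.528078079223633)
pc 100 442.0 192.0 z 0.0501 ((473.940673828125, -308.68634033203125), (26.265777587890625, 400.0980224609375), 34.05350112915039)
pc 379 304.0 210.0 z 0.0389 ((471.5968017578125, -88.2939224243164), (212.6959686279297, 52.443687438964844), 11.729978561401367)
pc 1014 477.0 222.0 z 0.0392 ((459.4056396484375, -366.9183349609375), (86.62317657470703, 486.3657531738281), 10.426197052001953)
pc 3041 345.0 266.0 z 0.0668 ((371.0985412597656, -189.40257263183594), (147.37823486328125, 152.4163360595703), 84.3646240234375)
pc 224 411.0 258.0 z 0.0315 ((399.9866027832031, -266.2974548339844), (259.2117919921875, 74.07064056396484), 87.86608123779297)
plugs 141 234.0 189.0 z 0.0718 ((581.5458984375, 114.25404357910156), (33.62724304199219, 40.519718170166016), 45.405513763427734)
plugs 424 262.0 193.0 z 0.0825 ((571.9619750976562, 37.335365295410156), (62.60806655883789, 59.124942779541016), 80.829833984375)
plugs 122 291.0 199.0 z 0.0727 ((552.6754150390625, -40.939186096191406), (29.68802261352539, 30.116958618164062), 79.75394439697266)
```

View pics/crop.png

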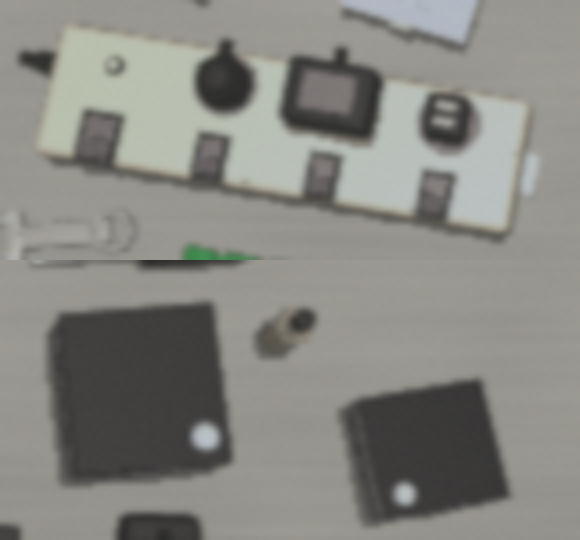

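The crop confirms it. Middle plug at crop (332,95) is the largest one, so the block is in socket 2. The PC with its top at z≈0.050 (crop (140,395)) is the 51 mm one; the others stand at 0.039 and 0.067. Now I'll refine the poses.

```bash
python3 - <<'E'
from h import *
s=dict(np.load('top.npz'));P=cloud(s);Rm=R.from_quat(s['orientation']).as_matrix()
def ray(u,v,z):
    d=Rm@np.array([(u-s['cx'])/s['fx'],(v-s['cy'])/s['fy'],1]);return s['xyz']+d*(z-s['xyz'][2])/d[2]
g=cv2.cvtColor(s['pixels'],cv2.COLOR_RGB2GRAY)
hsv=cv2.cvtColor(s['pixels'],cv2.COLOR_RGB2HSV)
z=P[...,2];v,u=np.indices(z.shape)
def fit(m,zz,n):
    m=cv2.morphologyEx(m.astype(np.uint8),cv2.MORPH_OPEN,np.ones((3,3)))
    c=max(cv2.findContours(m,0,2)[0],key=cv2.contourArea)
    c=cv2.convexHull(c)
    pts=np.array([ray(a,b,zz)[:2]*1000 for a,b in c[:,0]],np.float32)
    b=cv2.minAreaRect(pts);print(n,b);return b
fit((z>.035)&(z<.09)&(u>180)&(u<320)&(v>172)&(v<235)&(g>140),.04,'strip')
fit((z>.046)&(z<.054)&(u>375)&(u<435)&(v>180)&(v<240),.051,'pc')
for n,b,zz in(('master',(100,138),.043),('r1',(211,157),.043),('r2',(323,175),.043),('r3',(436,194),.043)):
    print(n,ray(180+b[0]/4-.4,170+b[1]/4-.4,zz).round(4))
print('block top',ray(180+332/4-.4,170+95/4-.4,.084).round(4))
print('button',ray(370+206/4-.4,175+(437-260)/4-.4,.056).round(4))
E
```

```text
strip ((549.8533935546875, 75.48027801513672), (336.3551025390625, 92.68949127197266), 80.4972152709961)
pc ((534.7293701171875, -358.4808349609375), (114.5256118774414, 109.5643310546875), 4.7511796951293945)
master [0.5403 0.2015 0.043 ]
r1 [0.5273 0.1233 0.043 ]
r2 [0.515  0.0448 0.043 ]
r3 [ 0.5021 -0.0342  0.043 ]
block top [0.5642 0.0338 0.084 ]
button [ 0.5004 -0.3995  0.056 ]
```

>>> {"api": "step_arm", "payload": {
  "motion": [
    {"dp": [62, -30, 0], "twist": [0, 0, 0.08], "hand": -1},
    {"dp": [124, -60, 0], "twist": [0, 0, 0.17], "hand": -1},
    {"dp": [186, -90, 0], "twist": [0, 0, 0.26], "hand": -1},
    {"dp": [248, -120, 0], "twist": [0, 0, 0.35], "hand": -1},
    {"dp": [300, -145, 0], "twist": [0, 0, 0.433], "hand": -1}
  ],
  "force": 20
}}

```text
clock: 1.52
tool_pos: [0.403, -0.395, 0.2609]
eef_rot: [0.997, -0.083, 0.0, 0.0]
contact_force: [0.9, -0.9, -0.5]
opening: 0.456
finger_force: 0.0
```

```bash
cat >> h.py <<'E'
def go(t,yaw=-.163):
    st=r.get_state();T=R.from_quat(st['eef_rot'])
    W=R.from_euler('z',yaw)*R.from_quat([1,0,0,0])
    print('clock',round(st['clock'],2),'tcp',st['tool_pos'].round(4),'F',st['contact_force'].round(1),'open',round(st['opening'],2))
    print('dp',(T.inv().apply(np.array(t)-st['tool_pos'])*1000).round(1),'tw',(T.inv()*W).as_rotvec().round(3))
E
python3 - <<'E'
from h import *
go([.5285,.203,.2])
E
```

```text
clock 1.52 tcp [ 0.403  -0.395   0.2609] F [ 0.9 -0.9 -0.5] open 0.46
dp [  24.8 -610.5   60.7] tw [ 0.    -0.001 -0.003]
```

>>> {"api": "step_arm", "payload": {
  "motion": [
    {"dp": [20, -62, 0], "twist": [0, 0, 0], "hand": -1},
    {"dp": [30, -124, 0], "twist": [0, 0, 0], "hand": -1},
    {"dp": [30, -186, 0], "twist": [0, 0, 0], "hand": -1},
    {"dp": [30, -248, 0], "twist": [0, 0, 0], "hand": -1},
    {"dp": [30, -310, 0], "twist": [0, 0, 0], "hand": -1}
  ]
}}

```text
clock: 2.15
tool_pos: [0.4817, -0.0946, 0.2609]
eef_rot: [0.997, -0.081, 0.001, -0.0]
contact_force: [0.8, -0.4, -0.6]
opening: 0.003
finger_force: 0.0
```

>>> {"api": "step_arm", "payload": {
  "motion": [
    {"dp": [0, -62, 0], "twist": [0, 0, 0], "hand": -1},
    {"dp": [0, -124, 0], "twist": [0, 0, 0], "hand": -1},
    {"dp": [0, -186, 10], "twist": [0, 0, 0], "hand": -1},
    {"dp": [-5, -248, 40], "twist": [0, 0, 0], "hand": -1},
    {"dp": [-5, -300, 60], "twist": [0, 0, 0], "hand": -1}
  ]
}}

```text
clock: 2.78
tool_pos: [0.5251, 0.2021, 0.2001]
eef_rot: [0.997, -0.081, 0.0, -0.0]
contact_force: [0.3, -0.5, -0.5]
opening: 0.003
finger_force: 0.0
```

```bash
python3 - <<'E'
from h import *
go([.5275,.2035,.1])
st=r.get_state();s=snap('wrist','w1.png')
T=R.from_quat(st['eef_rot']);M=np.array(s['mount']);print(M.round(3),s['fx'],s['cx'],s['cy'])
def prj(p):
    c=np.linalg.inv(M)@np.append(T.inv().apply(np.array(p)-st['tool_pos']),1);c=c[:3]
    rr=np.hypot(c[0],c[1]);th=np.arctan2(rr,c[2]);return (s['cx']+s['fx']*th*c[0]/rr,s['cy']+s['fy']*th*c[1]/rr)
im=cv2.cvtColor(s['pixels'],cv2.COLOR_RGB2BGR)
for p in((.5403,.2015,.0435),(.5275,.2035,.047),(.5273,.1233,.0435),(.515,.0448,.0435)):
    q=prj(p);print(np.round(q,1));cv2.drawMarker(im,tuple(int(round(a)) for a in q),(0,0,255),1,8,1)
cv2.imwrite('pics/w1.png',im)
E
```

```text
clock 2.77 tcp [0.5251 0.2021 0.2001] F [ 0.3 -0.5 -0.5] open 0.0
dp [  2.1  -1.8 100.2] tw [-0. -0.  0.]
[[ 0.001 -0.961 -0.276  0.07 ]
 [ 1.     0.001  0.001 -0.001]
 [-0.    -0.276  0.961 -0.124]
 [ 0.     0.     0.     1.   ]] 309.70691628693146 313.54196730422774 201.70323079026772
[312.2 175.2]
[312.3 189.8]
[396.2 176.1]
[469.7 177.2]
```

View pics/w1.png

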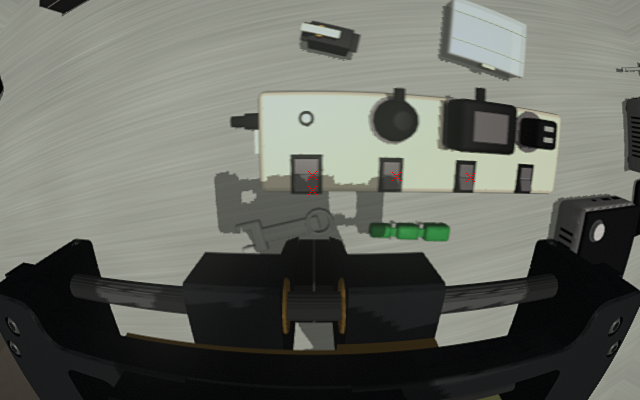

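The wrist picture shows the rockers centred at (307,174), (391,175) and (465,177). The predictions are about 5 px off to the right, so they should shift about +2 to +4 mm in y. x agrees. The block is in socket 2 at (485,127).

>>> {"api": "step_arm", "payload": {
  "motion": [
    {"dp": [2, -4, 40], "twist": [0, 0, 0], "hand": -1},
    {"dp": [2, -4, 80], "twist": [0, 0, 0], "hand": -1},
    {"dp": [2, -4, 110], "twist": [0, 0, 0], "hand": -1},
    {"dp": [2, -4, 122], "twist": [0, 0, 0], "hand": -1},
    {"dp": [2, -4, 122], "twist": [0, 0, 0], "hand": -1}
  ]
}}

```text
clock: 3.45
tool_pos: [0.5277, 0.2037, 0.0786]
eef_rot: [0.997, -0.082, -0.0, 0.0]
contact_force: [0.5, 1.1, -0.4]
opening: 0.004
finger_force: 0.0
```

>>> {"api": "step_arm", "payload": {
  "motion": [
    {"dp": [0, 0, 4], "twist": [0, 0, 0], "hand": -1},
    {"dp": [0, 0, 7], "twist": [0, 0, 0], "hand": -1},
    {"dp": [0, 0, 10], "twist": [0, 0, 0], "hand": -1},
    {"dp": [0, 0, 11], "twist": [0, 0, 0], "hand": -1},
    {"dp": [0, 0, 11], "twist": [0, 0, 0], "hand": -1}
  ]
}}

```text
clock: 4.08
tool_pos: [0.5273, 0.2041, 0.0678]
eef_rot: [0.997, -0.081, -0.0, -0.0]
contact_force: [-1.3, 1.3, 2.9]
opening: 0.004
finger_force: 1.2
```

Contact at about the expected height. Pressing on until there's a hard stop.

>>> {"api": "step_arm", "payload": {
  "motion": [
    {"dp": [0, 0, 1], "twist": [0, 0, 0], "hand": -1},
    {"dp": [0, 0, 2], "twist": [0, 0, 0], "hand": -1},
    {"dp": [0, 0, 3], "twist": [0, 0, 0], "hand": -1},
    {"dp": [0, 0, 3], "twist": [0, 0, 0], "hand": -1}
  ]
}}

```text
clock: 4.58
tool_pos: [0.5274, 0.204, 0.0658]
eef_rot: [0.997, -0.081, -0.0, -0.0]
contact_force: [-4.2, 1.2, 13.5]
opening: 0.005
finger_force: 6.8
```

>>> {"api": "step_arm", "payload": {
  "motion": [
    {"dp": [0, 0, 1.5], "twist": [0, 0, 0], "hand": -1},
    {"dp": [0, 0, 1.5], "twist": [0, 0, 0], "hand": -1},
    {"dp": [0, 0, -10], "twist": [0, 0, 0], "hand": -1},
    {"dp": [0, 0, -45], "twist": [0, 0, 0], "hand": -1},
    {"dp": [0, 60, -60], "twist": [0, 0, 0], "hand": -1}
  ]
}}

```text
clock: 5.2
tool_pos: [0.5205, 0.1495, 0.1262]
eef_rot: [0.997, -0.077, 0.003, -0.003]
contact_force: [1.0, -1.6, 0.2]
opening: 0.004
finger_force: 0.0
```

>>> {"api": "step_arm", "payload": {
  "motion": [
    {"dp": [0, 50, 0], "twist": [0, 0, 0], "hand": -1},
    {"dp": [0, 99, 0], "twist": [0, 0, 0], "hand": -1},
    {"dp": [0, 99, 0], "twist": [0, 0, 0], "hand": -1}
  ]
}}

```text
clock: 5.58
tool_pos: [0.5013, 0.041, 0.1248]
eef_rot: [0.996, -0.086, -0.0, 0.002]
contact_force: [-0.4, 0.0, 0.1]
opening: 0.007
finger_force: 0.0
```

```bash
python3 - <<'E'
from h import *
go([.5037,.048,.1])
st=r.get_state();s=snap('wrist')
T=R.from_quat(st['eef_rot']);M=np.array(s['mount'])
def prj(p):
    c=np.linalg.inv(M)@np.append(T.inv().apply(np.array(p)-st['tool_pos']),1);c=c[:3]
    rr=np.hypot(c[0],c[1]);th=np.arctan2(rr,c[2]);return (s['cx']+s['fx']*th*c[0]/rr,s['cy']+s['fy']*th*c[1]/rr)
im=cv2.cvtColor(s['pixels'],cv2.COLOR_RGB2BGR)
t=st['tool_pos']+T.apply([0,0,.022])
for p in((.515,.0448,.0435),(.5037,.048,.047),(t[0],t[1],.047)):
    q=prj(p);print(np.round(q,1));cv2.drawMarker(im,tuple(int(round(a)) for a in q),(0,0,255),1,6,1)
cv2.imwrite('pics/w2.png',cv2.resize(im[60:300,100:500],None,fx=2,fy=2))
E
```

```text
clock 5.58 tcp [0.5013 0.041  0.1248] F [-0.4  0.   0.1] open 0.01
dp [ 1.2 -7.4 24.7] tw [ 0.004  0.    -0.009]
[305.1 199.5]
[303.4 217.3]
[314.2 218.9]
```

View pics/w2.png

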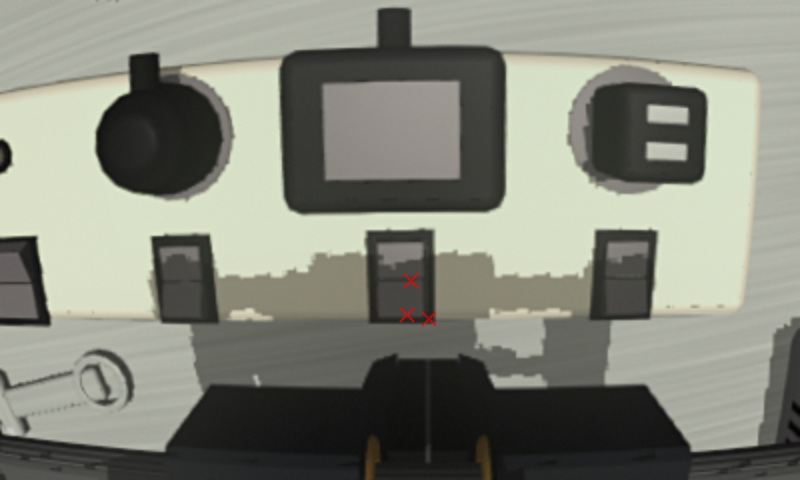

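The wrist crop shows rocker 2's valley at crop (400,281), directly in front of the block at (393,130). The tip is about 9 mm too far to -y. I'll let the arm settle, then correct.

>>> {"api": "step_arm", "payload": {
  "motion": [
    {"dp": [0, 0, 0], "twist": [0, 0, 0], "hand": -1},
    {"dp": [0, 0, 0], "twist": [0, 0, 0], "hand": -1}
  ]
}}

```text
clock: 5.88
tool_pos: [0.5022, 0.0485, 0.1246]
eef_rot: [0.997, -0.08, 0.0, -0.0]
contact_force: [0.1, 0.8, 0.0]
opening: 0.004
finger_force: 0.0
```

```bash
python3 - <<'E'
from h import *
go([.5032,.0495,.077])
E
```

```text
clock 5.88 tcp [0.5022 0.0485 0.1246] F [0.1 0.8 0. ] open 0.0
dp [ 0.8 -1.1 47.6] tw [-0.001 -0.     0.002]
```

>>> {"api": "step_arm", "payload": {
  "motion": [
    {"dp": [1, -1, 20], "twist": [0, 0, 0], "hand": -1},
    {"dp": [1, -1, 40], "twist": [0, 0, 0], "hand": -1},
    {"dp": [1, -1, 48], "twist": [0, 0, 0], "hand": -1},
    {"dp": [1, -1, 53], "twist": [0, 0, 0], "hand": -1},
    {"dp": [1, -1, 55], "twist": [0, 0, 0], "hand": -1}
  ]
}}

```text
clock: 6.5
tool_pos: [0.5029, 0.0481, 0.0699]
eef_rot: [0.997, -0.081, -0.0, -0.0]
contact_force: [-1.4, 2.0, 3.3]
opening: 0.005
finger_force: 1.6
```

>>> {"api": "step_arm", "payload": {
  "motion": [
    {"dp": [0, 0, 2], "twist": [0, 0, 0], "hand": -1},
    {"dp": [0, 0, 4], "twist": [0, 0, 0], "hand": -1},
    {"dp": [0, 0, 6], "twist": [0, 0, 0], "hand": -1},
    {"dp": [0, 0, 6.5], "twist": [0, 0, 0], "hand": -1},
    {"dp": [0, 0, 6.5], "twist": [0, 0, 0], "hand": -1}
  ]
}}

```text
clock: 7.12
tool_pos: [0.5027, 0.0479, 0.0656]
eef_rot: [0.997, -0.081, 0.0, -0.0]
contact_force: [-6.1, 1.5, 27.6]
opening: 0.005
finger_force: 13.8
```

>>> {"api": "step_arm", "payload": {
  "motion": [
    {"dp": [0, 0, -10], "twist": [0, 0, 0], "hand": -1},
    {"dp": [0, 0, -60], "twist": [0, 0, 0], "hand": -1},
    {"dp": [0, 0, -110], "twist": [0, 0, 0], "hand": -1},
    {"dp": [0, 0, -110], "twist": [0, 0, 0], "hand": -1}
  ]
}}

```text
clock: 7.62
tool_pos: [0.5058, 0.0475, 0.1765]
eef_rot: [0.997, -0.082, 0.004, -0.001]
contact_force: [0.3, 0.5, 0.3]
opening: 0.005
finger_force: 0.0
```

```bash
python3 - <<'E'
from h import *
go([.5,-.39,.18])
im=cv2.cvtColor(snap('wrist')['pixels'],cv2.COLOR_RGB2BGR)
cv2.imwrite('pics/w3.png',cv2.resize(im[90:230,120:460],None,fx=2.3,fy=2.3))
E
```

```text
clock 7.62 tcp [0.5058 0.0475 0.1765] F [0.3 0.5 0.3] open 0.0
dp [ 65.8 432.5  -3.9] tw [-0.002 -0.008 -0.001]
```

View pics/w3.png

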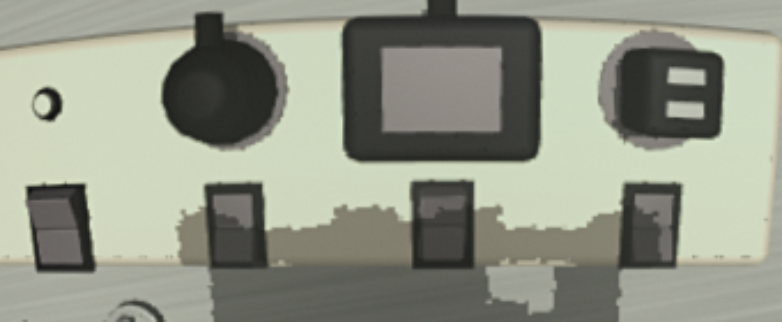

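The master at (60,227) and rocker 2 at (443,225) now have the far wing up and the near wing level. Rockers 1 and 3 look unchanged, still off. On to the button.

>>> {"api": "step_arm", "payload": {
  "motion": [
    {"dp": [9, 60, 0], "twist": [0, 0, 0], "hand": -1},
    {"dp": [18, 120, 0], "twist": [0, 0, 0], "hand": -1},
    {"dp": [27, 180, 0], "twist": [0, 0, 0], "hand": -1},
    {"dp": [36, 240, 0], "twist": [0, 0, 0], "hand": -1},
    {"dp": [45, 300, 0], "twist": [0, 0, 0], "hand": -1}
  ]
}}

```text
clock: 8.3
tool_pos: [0.4979, -0.2575, 0.1716]
eef_rot: [0.997, -0.082, -0.001, -0.0]
contact_force: [1.1, 0.4, -1.0]
opening: 0.005
finger_force: 0.0
```

>>> {"api": "step_arm", "payload": {
  "motion": [
    {"dp": [0, 50, 0], "twist": [0, 0, 0], "hand": -1},
    {"dp": [0, 100, 0], "twist": [0, 0, 0], "hand": -1},
    {"dp": [0, 130, 0], "twist": [0, 0, 0], "hand": -1},
    {"dp": [0, 130, 0], "twist": [0, 0, 0], "hand": -1},
    {"dp": [0, 130, 0], "twist": [0, 0, 0], "hand": -1}
  ]
}}

```text
clock: 8.93
tool_pos: [0.4776, -0.3821, 0.172]
eef_rot: [0.997, -0.081, -0.001, -0.001]
contact_force: [0.9, 0.5, 0.6]
opening: 0.005
finger_force: 0.0
```

```bash
python3 - <<'E'
from h import *
go([.5004,-.399,.09])
st=r.get_state();s=snap('wrist')
print([(o['score'],(R.from_quat(st['eef_rot']).apply((np.array(s['mount'])@np.append(o['at'],1))[:3])+st['tool_pos']).round(4)) for o in r.search_frame('wrist','power_button_top')])
T=R.from_quat(st['eef_rot']);M=np.array(s['mount'])
def prj(p):
    c=np.linalg.inv(M)@np.append(T.inv().apply(np.array(p)-st['tool_pos']),1);c=c[:3]
    rr=np.hypot(c[0],c[1]);th=np.arctan2(rr,c[2]);return (s['cx']+s['fx']*th*c[0]/rr,s['cy']+s['fy']*th*c[1]/rr)
im=cv2.cvtColor(s['pixels'],cv2.COLOR_RGB2BGR)
for p in((.5004,-.3995,.056),(.51,-.3995,.056)):
    q=prj(p);print(np.round(q,1));cv2.drawMarker(im,tuple(int(round(a)) for a in q),(0,0,255),1,6,1)
cv2.imwrite('pics/w4.png',im)
E
```

```text
clock 8.93 tcp [ 0.4776 -0.3821  0.172 ] F [0.9 0.5 0.6] open 0.0
dp [25.3 13.2 81.9] tw [-0.002  0.002  0.001]
[(0.96, array([ 0.5005, -0.4005,  0.0585])), (0.46, array([ 0.4669, -0.5381,  0.0394]))]
[331.9 172.3]
[330.1 160.4]
```

View pics/w4.png

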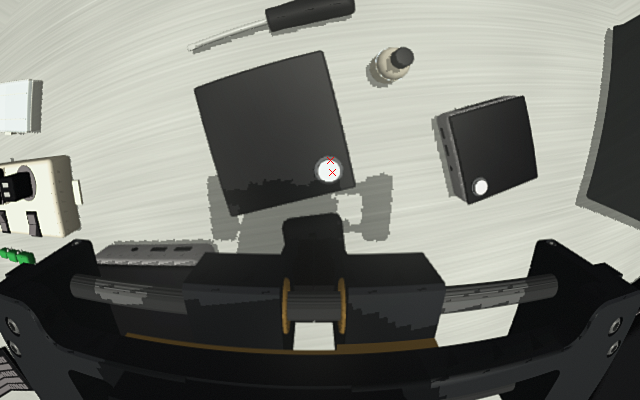

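The button is at (329,170), within about 2 mm of the prediction. The threadlocker at (392,65) is clear.

>>> {"api": "step_arm", "payload": {
  "motion": [
    {"dp": [26.5, 11.5, 30], "twist": [0, 0, 0], "hand": -1},
    {"dp": [26.5, 11.5, 65], "twist": [0, 0, 0], "hand": -1},
    {"dp": [26.5, 11.5, 84], "twist": [0, 0, 0], "hand": -1},
    {"dp": [26.5, 11.5, 88], "twist": [0, 0, 0], "hand": -1},
    {"dp": [26.5, 11.5, 88], "twist": [0, 0, 0], "hand": -1}
  ]
}}

```text
clock: 9.65
tool_pos: [0.5022, -0.3995, 0.0859]
eef_rot: [0.997, -0.081, 0.0, 0.0]
contact_force: [-1.3, -0.2, -0.3]
opening: 0.006
finger_force: 0.0
```

>>> {"api": "step_arm", "payload": {
  "motion": [
    {"dp": [0, 0, 3], "twist": [0, 0, 0], "hand": -1},
    {"dp": [0, 0, 6], "twist": [0, 0, 0], "hand": -1},
    {"dp": [0, 0, 8], "twist": [0, 0, 0], "hand": -1},
    {"dp": [0, 0, 9], "twist": [0, 0, 0], "hand": -1},
    {"dp": [0, 0, 9], "twist": [0, 0, 0], "hand": -1}
  ]
}}

```text
clock: 10.28
tool_pos: [0.502, -0.3998, 0.0765]
eef_rot: [0.997, -0.082, 0.0, 0.0]
contact_force: [0.1, 0.0, 3.4]
opening: 0.008
finger_force: 1.5
```

>>> {"api": "step_arm", "payload": {
  "motion": [
    {"dp": [0, 0, 1], "twist": [0, 0, 0], "hand": -1},
    {"dp": [0, 0, 2], "twist": [0, 0, 0], "hand": -1},
    {"dp": [0, 0, 2.5], "twist": [0, 0, 0], "hand": -1},
    {"dp": [0, 0, 2.5], "twist": [0, 0, 0], "hand": -1}
  ]
}}

```text
clock: 10.78
tool_pos: [0.502, -0.3998, 0.0753]
eef_rot: [0.997, -0.082, 0.0, 0.0]
contact_force: [-2.5, 1.3, 12.9]
opening: 0.006
finger_force: 6.6
```

Hard stop at 12.9 N, so the button is fully down. Releasing straight up.

>>> {"api": "step_arm", "payload": {
  "motion": [
    {"dp": [0, 0, -5], "twist": [0, 0, 0], "hand": -1},
    {"dp": [0, 0, -40], "twist": [0, 0, 0], "hand": -1},
    {"dp": [0, 0, -100], "twist": [0, 0, 0], "hand": -1},
    {"dp": [0, 0, -120], "twist": [0, 0, 0], "hand": -1},
    {"dp": [0, 0, -120], "twist": [0, 0, 0], "hand": -1}
  ]
}}

```text
clock: 11.4
tool_pos: [0.5026, -0.4, 0.1951]
eef_rot: [0.997, -0.082, 0.001, 0.001]
contact_force: [0.2, -0.5, 0.5]
opening: 0.007
finger_force: 0.0
```

>>> {"api": "step_arm", "payload": {
  "motion": [
    {"dp": [0, 0, 0], "twist": [0, 0, 0], "hand": -1},
    {"dp": [0, 0, 0], "twist": [0, 0, 0], "hand": -1}
  ]
}}

```text
clock: 11.65
tool_pos: [0.501, -0.399, 0.1919]
eef_rot: [0.997, -0.081, -0.001, -0.001]
contact_force: [1.3, 0.7, -0.2]
opening: 0.004
finger_force: 0.0
```

```bash
python3 - <<'E'
from h import *
a=dict(np.load('scene.npz'))['pixels'];s=snap('scene');b=s['pixels']
im=np.vstack([cv2.cvtColor(x[130:330,100:440],cv2.COLOR_RGB2BGR) for x in(a,b)])
cv2.imwrite('pics/s2.png',cv2.resize(im,None,fx=1.5,fy=1.5))
print(r.get_state()['tool_pos'],r.get_state()['contact_force'])
E
```

```text
[ 0.50112986 -0.39907608  0.1921217 ] [ 0.16021909 -0.11885418 -0.04893138]
```

View pics/s2.png

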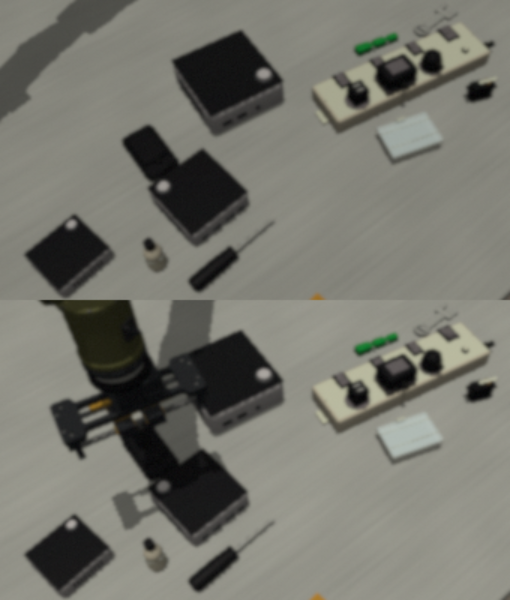

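Before and after match: the PC, tools and parts are all where they were. The mouse is hidden behind the gripper, but nothing touched it. The gripper is clear of everything, so I'm handing in.

```bash
python3 -c "
from plant import r
print(r.finish_job())"
```

```text
the job is handed in; nothing more can be done
None
```

I pressed the master rocker, then rocker 2 (the block adaptor's socket), then the mini PC's power button. Each went to its hard stop, and the job was handed in at about 12 s; no verdict was returned.

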